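Clamp a part strip in the inspection nest with the rising-stem knob

TASK

Slide the carrier strip of moulded parts lengthwise into the channel of the inspection nest, under the raised blue clamp arm, until its end is fully home against the end stop. Then turn the black knob clockwise to screw the clamp down, following the knob as it sinks, until the rubber foot holds the strip with a light, firm pressure of about 16 N, and let go. The parts crack if the foot presses hard, so feel for the contact and do not overtighten; leave the other things on the bench where they are.

Things in the scene. Friction and masses are not known exactly. Their poses are not given: they have to be found in the camera images.
- strip: Loose amber carrier strip with nine black moulded parts in a row, 20 x 150 x 9 mm, 30 g. Origin: centre of its underside; y along its length, z up. Carrier 20 mm wide, 3 mm thick; the parts on it are 12 mm wide, 3 to 9 mm above the underside, 13 mm long, 3 mm apart, centred at 0, 16.5, 33, 49.5, 66 mm either way. Ends alike. Starts on the bench. Grip it across the parts, behind its middle.
- nest: Fixed aluminium base plate, 235 x 90 x 8 mm, with strip channel, stop and clamp column. Origin at bench level under the centre of a fully home strip; x along the channel towards the stop, z up. White channel floor 12 mm above the bench, from x = -85 mm to the stop. A home strip has its origin at x = 0, y = 0, z = 12 mm, its length along x. Grey column x = 88 to 144 mm, 36 mm tall.
- channel_entry (a point): Start of the straight guides: nest x = 37 mm, y = 0, on the floor, axes as the nest's. From here to the stop two steel rails, 5 mm tall, leave a slot 23 mm wide; before it they flare open to about 30 mm at nest x = 18 mm. No walls before that, so fingers have room beside the strip there.
- stop_face (a point): Middle of the steel end stop's face, on the channel floor at nest x = 75 mm. The stop rises 8 mm above the floor; the strip's leading end must touch it.
- clamp_arm: Blue arm, 92 x 24 x 12 mm, that sinks with the stem (19 mm of travel). Origin at mid thickness on the stem axis (nest x = 108 mm, y = 0). Its 11 mm rubber foot hangs at nest x = 66 mm, over a home strip's last part. The foot's height is set by hand: underside 25.5 to 32.5 mm below the origin. It starts 5.5 to 15.5 mm above a strip in the channel. Once touching, about 11 N per mm of arm travel.
- knob: Black round knurled knob, white dot on top, 40 mm across, 12 mm tall. Origin at its centre on the stem axis, 26 mm above the arm's origin, at most 88 mm above the bench; 9 mm free below it. Clockwise from above screws knob and arm down, 5 mm per rad; 1.5 to 3.5 rad are needed. Turning takes 0.14 N m free, plus 5 mN m per newton of foot pressure. Held back axially it binds. Stays where left.
- stamp: Bystander: hand stamp with a red knob handle, 24 x 34 x 56 mm, standing near the front right. Origin under its centre.
- tweezers: Bystander: black tweezers, 10 x 116 x 10 mm, lying at the front edge. Origin under its centre, y along its length.
- spare_part: Bystander: one loose black moulded part, 24 x 20 x 8 mm, lying at the left behind the strip. Origin under its centre.
Mind the look-alikes: they are no part of the job. Leave any red look-alike of the strip alone.

How it is judged:
By the outcome, as a careful person would: the job done as asked, in the order asked, and still so for the second after the job is handed in, with the robot touching nothing.
It also fails if it takes over 72 s, if anything falls off the work surface, if the arm or the gripper's body presses on something with over 40 N, if the wrist force passes 120 N, or if a joint passes its speed limit or range.

ROBOT

A 6-joint arm with a two-finger parallel gripper is mounted at the origin on a cart in front of the work surface, level with it; the furniture and walls round the work are solid. World frame = base frame: x ahead of the robot, y to its left, z up, the work surface at z = 0. Lengths are in m, angles in rad, forces in N, time in s.
With the tool pointing down it reaches from about 0.35 to 0.975 m from the base axis. Payload 4.9 kg.
Tool frame: the origin (TCP) lies at the very end of the fingers, on their centre line; the grasp point (between the pads) lies ctrl.grip_point_offset behind it (ctrl.grip_point_offset is the distance from the TCP to the grasp point, in m); z points along the fingers, y is the direction in which the jaws open and shut (so a half turn about z gives the same grasp; the last joint's range is limited). The gripper opens to 85 mm and grips with 20 to 120 N. Pads are 22 mm wide; open, the fingers measure 114 mm over their backs; the gripper's body (76 mm by 85 mm) begins 54 mm behind the grasp point. The pads swing forward as they close: fully open they stand 13 mm farther back than shut.
Start: joints at [-1.339, 0.053, 1.613, -0, 1.476, -0.119], TCP at [0.215, -0.587, 0.231] pointing down, gripper open.
Joint ranges: [-3.01, 3.01], [-1.01, 2.22], [0.06, 2.58], [-1.02, 4.17], [0.09, 2.62], [-3.14, 3.14]. Speed limits (rad/s): [2.57, 2.57, 3.14, 3.14, 3.14, 3.14].

INTERFACE

Orientations are given as a rotation vector (axis times angle).
In Python, from station import ctrl gives the robot as it stands. The module is installed in compiled form; this text tells all that it offers.
- The arm moves only by the shell command python3 -m creep 'ROWS' [FORCE]. ROWS is JSON, a list of rows, each a list of 5 numbers: the closure in counts, from 0 (fully open) to 255 (shut), then the shift along the tool's x, y, z in mm, then the turn about the tool's z in rad. A call has 1 to 12 rows; each row is the pose to reach, as a shift and turn from the pose commanded when the call began, along the tool's axes at that moment; what a row does not reach only later rows make up. A row lasts 1/12 s, in which the tool goes at most 41.7 mm and 7.16 degrees, less where a joint would pass 70% of its speed; a pose out of reach is approached as far as the arm can. A call with a gripper value outside its range is refused whole. The fingers move at their own pace and stop on an object; FORCE is the grip in N (left out, the last holds). Time passes only in rows, so rows that repeat a pose let the fingers close. It gives the time, the measured TCP pose, the force and the opening at its end, in the units of the state.
- ctrl.get_obs(): the state, without advancing time (a new reading comes with each control period).
- ctrl.get_image(name): name is "scene" or "top" or "wrist"; returns the picture (384x512x3 uint8, red, green, blue); there is no depth.
- ctrl.calibration(name): a dict with "fx", "fy", "cx", "cy" (pixels), "R" (3x3) and "t" (3): a world point X has camera coordinates R X + t. Camera axes: x right, y down, z forward; pixel columns grow to the right and rows downward; lengths in m; the calibration is good to about 2 mm. A picture is of the moment at which its call begins: read the wrist's pose just before it. calibration takes no time and is no camera call; for the wrist camera it gives the pose at the moment of the call.
- ctrl.finish_job(): hands the job in, once; it reports no verdict.
Trained networks look in the newest picture that a camera, given by its name, has taken for a name from the list of things; names that differ only in an ending like _2 or _b are one class to them, and where a whole thing is asked for, a point or a joint stands for the part that bears it (a point fixed in the world has none). Each returns a list of dicts, best first, with "conf" (0 to 1); they miss things now and then, are a little off and sometimes report something else, mostly with a low value. They report only what shows in the picture. A call takes as long as a camera call. They do not tell look-alikes from the thing itself.
- ctrl.boxes_of(camera, label): "rect" ([left, top, width, height] in pixels, round what is visible of it).
- ctrl.outline_of(camera, label): "mask" (384x512 bool, what is visible of it) and "rect" ([left, top, width, height] in pixels, round what is visible of it).
The state is a dict: "t": time; "q": joint angles; "dq": joint speeds; "effort": joint torques, N m; "tool_pos": TCP position; "tool_rot": TCP orientation; "contact_force": force on the tool from outside, world axes, zero at the start; "wrist_torque": the same for the moment, N m; "opening": finger opening in m.
Only numpy, scipy, OpenCV 4.12 (cv2) and the standard library are available. Lean on these libraries where they do the work, as an engineer would, in place of code of your own. Each camera call takes 0.05 s, during which the arm holds its last target. There are 200 camera calls.

## Working session

There is one attempt and no reset: what is moved stays moved. The work goes in short steps, Python scripts to look and compute and a shell command to move; the robot and the scene stay as the last step left them, time stands still between calls to the robot, and variables do not carry over. Pictures are saved under pics/ and viewed, about 8 in all and at most 12, crops included, and the job is handed in when it is done.

```bash
mkdir -p pics; cat > h.py <<'E'
import numpy as np, cv2
from station import ctrl
from scipy.spatial.transform import Rotation as Ro
def ray(c,u,v,z):
    R=np.array(c['R']);t=np.array(c['t'])
    d=R.T@np.array([(u-c['cx'])/c['fx'],(v-c['cy'])/c['fy'],1]);o=-R.T@t
    return o+d*(z-o[2])/d[2]
def proj(c,X):
    p=np.array(c['R'])@np.array(X)+np.array(c['t'])
    return np.array([c['fx']*p[0]/p[2]+c['cx'],c['fy']*p[1]/p[2]+c['cy']])
E
python3 - <<'E'
from h import *
for n in ['top','scene']:
    im=ctrl.get_image(n); cv2.imwrite(f'pics/{n}1.png',cv2.resize(im[:,:,::-1],(800,600),interpolation=cv2.INTER_CUBIC))
    c=ctrl.calibration(n)
    for l in ['strip','nest','knob','clamp_arm']:
        for o in ctrl.outline_of(n,l):
            m=o['mask'].astype(np.uint8); r=cv2.minAreaRect(np.argwhere(m)[:,::-1].astype(np.float32)); print(n,l,round(o['conf'],2),o['rect'],np.round(r[0],1),np.round(r[1],1),round(r[2],1),np.round(ray(c,*r[0],{'strip':.009,'nest':.008,'knob':.09,'clamp_arm':.065}[l]),4))
print(ctrl.get_obs()['t'],ctrl.grip_point_offset)
E
```

```text
top strip 0.83 [197.8, 193.1, 46.8, 28.4] [220.4 205.3] [ 8.  53.2] 63.4 [0.5237 0.115  0.009 ]
top strip 0.77 [161.8, 198.7, 17.7, 51.1] [170.4 223.6] [53.6  8.4] 81.0 [0.4701 0.2525 0.009 ]
top nest 0.73 [260.9, 136.4, 49.5, 87.3] [283.1 178.1] [86.1 32.5] 76.4 [ 0.6046 -0.0602  0.008 ]
top nest 0.43 [346.5, 244.7, 14.1, 10.0] [351.5 249. ] [ 8. 13.] 90.0 [ 0.4072 -0.251   0.008 ]
top knob 0.71 [272.9, 138.8, 15.5, 16.7] [278.5 146. ] [14. 15.] 90.0 [ 0.6754 -0.0424  0.09  ]
top clamp_arm 0.69 [271.5, 134.4, 16.2, 33.8] [278.8 152. ] [32.4 13.2] 87.0 [ 0.6654 -0.0448  0.065 ]
scene strip 0.89 [223.7, 213.0, 18.6, 49.0] [233.3 236.9] [ 7.8 47.7] 15.9 [0.5171 0.124  0.009 ]
scene strip 0.79 [184.9, 271.8, 56.3, 31.3] [212.1 284.8] [60.9  8.1] 23.2 [0.4644 0.2562 0.009 ]
scene strip 0.4 [210.7, 150.2, 87.7, 55.5] [254.9 178.8] [83.2 37.7] 19.0 [ 0.612  -0.0833  0.009 ]
scene nest 0.9 [211.9, 150.2, 84.3, 55.1] [255.3 178.8] [84.4 38.6] 18.4 [ 0.612  -0.0852  0.008 ]
scene knob 0.43 [226.3, 151.3, 8.6, 9.0] [228.5 156. ] [13. 10.] 0.0 [ 0.6722 -0.0408  0.09  ]
scene clamp_arm 0.79 [215.9, 150.2, 33.1, 24.9] [232.3 164.8] [29.7 19.1] 45.0 [ 0.6597 -0.0407  0.065 ]
scene clamp_arm 0.19 [304.9, 220.6, 22.5, 26.9] [313.8 233.3] [ 4.2 33.2] 45.0 [0.3452 0.0353 0.065 ]
0.5 0.0187
```

View pics/top1.png

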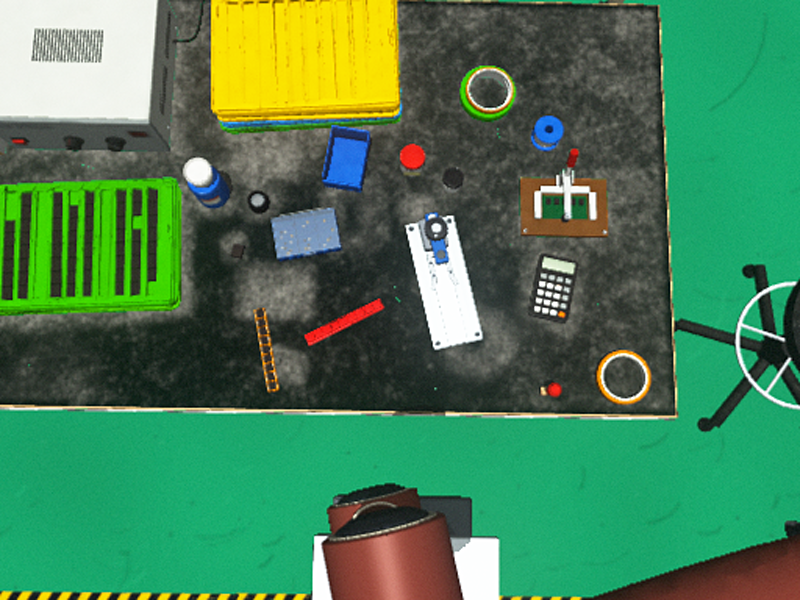

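View pics/scene1.png

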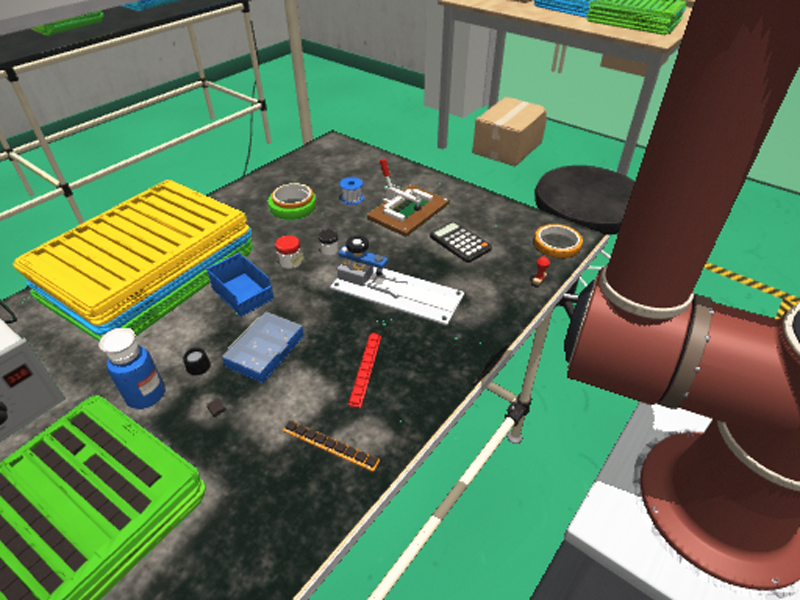

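Top view: the amber strip with black parts is at (265,350) in the 800 px picture. The red one at (344,322) is the look-alike. The nest is at (443,285) with its column at the top, so nest x points up and slightly left. Next I plan the move above the amber strip and confirm there with a wrist crop.

```bash
cat >> h.py <<'E'
def plan(pos,yaw=None):
    """shift in mm in tool axes and turn so that the jaw axis (tool y) is perpendicular to heading yaw"""
    s=ctrl.get_obs();R=Ro.from_rotvec(s['tool_rot']).as_matrix();p=np.array(s['tool_pos'])
    sh=R.T@(np.array(pos)-p)*1000
    x=R[:,0];cur=np.arctan2(x[1],x[0]);t=None
    if yaw is not None:
        d=(yaw-cur+np.pi/2)%np.pi-np.pi/2; t=-d
    print('t',round(s['t'],2),'pos',np.round(p,4),'toolx yaw',round(cur,4),'zaxis',np.round(R[:,2],3),'| shift',np.round(sh,1),'turn',t,'q6',round(s['q'][5],2),'F',np.round(s['contact_force'],1),'open',round(s['opening'],4))
E
python3 - <<'E'
from h import *
plan([.44,.25,.25],.157)
E
```

```text
t 0.5 pos [ 0.2148 -0.5869  0.2313] toolx yaw 0.3508 zaxis [ 0.  0. -1.] | shift [ 499.1 -708.5  -18.7] turn 0.19384103899810623 q6 -0.12 F [-0.6 -0.1 -0. ] open 0.0856
```

```bash
python3 -m creep '[[0,36,-30,-10,0.02],[0,72,-60,-20,0.04],[0,108,-90,-30,0.06],[0,145,-120,-40,0.08],[0,181,-150,-50,0.1],[0,217,-180,-60,0.12],[0,250,-210,-70,0.12],[0,290,-240,-70,0.12],[0,326,-270,-70,0.12],[0,362,-300,-70,0.12],[0,398,-330,-70,0.12],[0,435,-359,-70,0.12]]'; python3 -m creep '[[0,0,0,0,0],[0,0,0,0,0]]'
python3 - <<'E'
from h import *
plan([.44,.25,.25],.157)
c=ctrl.calibration('wrist');im=ctrl.get_image('wrist');cv2.imwrite('pics/w1.png',cv2.resize(im[:,:,::-1],(800,600),interpolation=cv2.INTER_CUBIC))
np.save('w1.npy',{k:np.array(v) for k,v in c.items()},allow_pickle=True)
for l in ['nest','knob','clamp_arm']:
    for o in ctrl.outline_of('wrist',l):
        r=cv2.minAreaRect(np.argwhere(o['mask'])[:,::-1].astype(np.float32)); print(l,round(o['conf'],2),o['rect'],np.round(r[0],1),np.round(r[1],1),round(r[2],1))
E
```

```text
t: 1.5
tool_pos: [0.4642, -0.1591, 0.3013]
tool_rot: [3.12, 0.362, 0.002]
contact_force: [0.6, -1.4, 0.0]
opening: 0.0855
t: 1.67
tool_pos: [0.4643, -0.1591, 0.3009]
tool_rot: [3.119, 0.369, 0.0]
contact_force: [-0.6, 0.4, -0.5]
opening: 0.0854
t 1.67 pos [ 0.4643 -0.1591  0.3009] toolx yaw 0.2355 zaxis [ 0. -0. -1.] | shift [  71.8 -403.5   50.7] turn 0.0784859357404939 q6 0.85 F [-0.6  0.4 -0.5] open 0.0854
nest 0.58 [167.8, 0.0, 75.8, 118.9] [206.5  60. ] [121.   69.6] 89.1
```

View pics/w1.png

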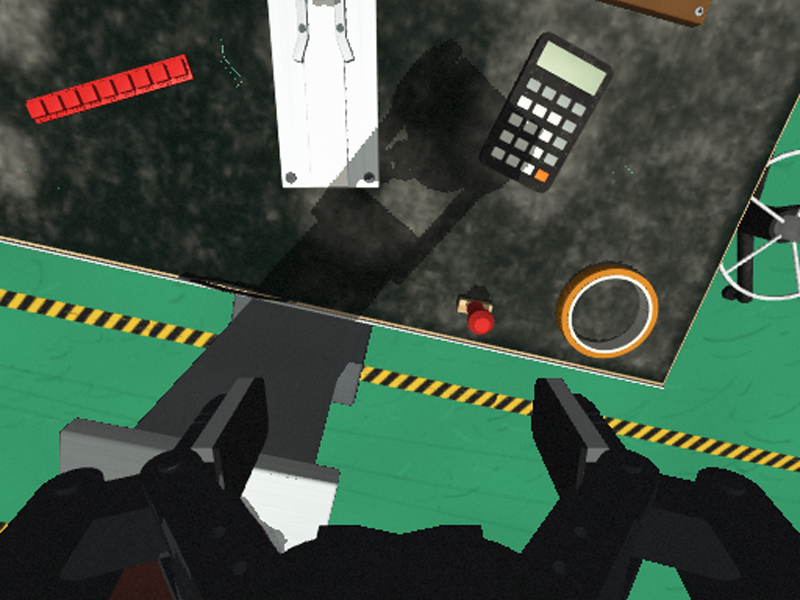

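Wrist view: the nest's rear edge runs (283,187)–(380,187), rail flares are at (303,60) and (350,60), and the look-alike red strip is at (110,90). The nest axis is close to the tool's x axis.

```bash
python3 - <<'E'
from h import *
c=np.load('w1.npy',allow_pickle=True).item(); s=.64
P={k:ray(c,u*s,v*s,.008)[:2] for k,(u,v) in dict(bl=(283,187),br=(380,187),tl=(270,0),tr=(377,0)).items()}
for k in P: print(k,np.round(P[k],4))
for a,b in [('bl','tl'),('br','tr')]: print(np.arctan2(*(P[b]-P[a])[::-1]))
print(np.linalg.norm(P['bl']-P['br']), 'edge yaw',np.arctan2(*(P['bl']-P['br'])[::-1])-np.pi/2)
plan([.43,.25,.22],.157)
E
```

```text
bl [ 0.475  -0.0442]
br [ 0.496  -0.1315]
tl [ 0.6222 -0.0101]
tr [ 0.6427 -0.0958]
0.22766045419339023
0.238873460301371
0.0897794687377649 edge yaw 0.2354917634824416
t 1.87 pos [ 0.4631 -0.1621  0.3006] toolx yaw 0.2288 zaxis [-0. -0. -1.] | shift [  61.2 -408.9   80.5] turn 0.07176577728659739 q6 0.85 F [-0.2 -0.4 -0.6] open 0.0853
```

```bash
python3 -m creep '[[0,6,-40,0,0.01],[0,12,-80,0,0.02],[0,18,-120,0,0.03],[0,24,-160,0,0.04],[0,30,-200,10,0.05],[0,36,-240,20,0.06],[0,42,-280,30,0.07],[0,48,-320,40,0.07],[0,54,-360,50,0.07],[0,60,-400,60,0.07],[0,60,-409,80,0.07],[0,60,-409,80,0.07]]'; python3 -m creep '[[0,0,0,0,0]]'
python3 - <<'E'
from h import *
c=ctrl.calibration('wrist');im=ctrl.get_image('wrist');cv2.imwrite('pics/w2.png',cv2.resize(im[:,:,::-1],(800,600),interpolation=cv2.INTER_CUBIC))
for o in ctrl.outline_of('wrist','strip'):
    r=cv2.minAreaRect(np.argwhere(o['mask'])[:,::-1].astype(np.float32)); b=np.array([ray(c,*q,.003) for q in cv2.boxPoints(r)])[:,:2]; print(round(o['conf'],2),np.round(r[0],1),np.round(r[1],1),'centre',np.round(b.mean(0),4),[ (round(np.linalg.norm(b[i]-b[i-1]),4),round(np.arctan2(*(b[i]-b[i-1])[::-1]),3)) for i in range(4)])
plan([.45,.25,.22],.157)
E
```

```text
t: 2.87
tool_pos: [0.4264, 0.2512, 0.2165]
tool_rot: [3.129, 0.255, -0.011]
contact_force: [-0.4, -0.4, -1.6]
opening: 0.0852
t: 2.95
tool_pos: [0.4281, 0.2497, 0.2194]
tool_rot: [3.13, 0.251, -0.005]
contact_force: [0.6, -0.1, -0.1]
opening: 0.0855
0.69 [382.6  93.8] [ 18.3 137.2] centre [0.5231 0.1186] [(np.float64(0.0218), np.float64(0.547)), (np.float64(0.1514), np.float64(-1.093)), (np.float64(0.0212), np.float64(-2.469)), (np.float64(0.154), np.float64(2.055))]
0.68 [256.2 116.8] [128.5  18.7] centre [0.4699 0.2569] [(np.float64(0.1503), np.float64(0.212)), (np.float64(0.0208), np.float64(-1.356)), (np.float64(0.1501), np.float64(-2.91)), (np.float64(0.0238), np.float64(1.793))]
t 3.05 pos [0.4294 0.2495 0.2216] toolx yaw 0.1582 zaxis [ 0.001 -0.    -1.   ] | shift [20.4  2.7  1.6] turn 0.0012189266111564123 q6 1.79 F [ 0.8 -0.  -0.3] open 0.0855
```

View pics/w2.png

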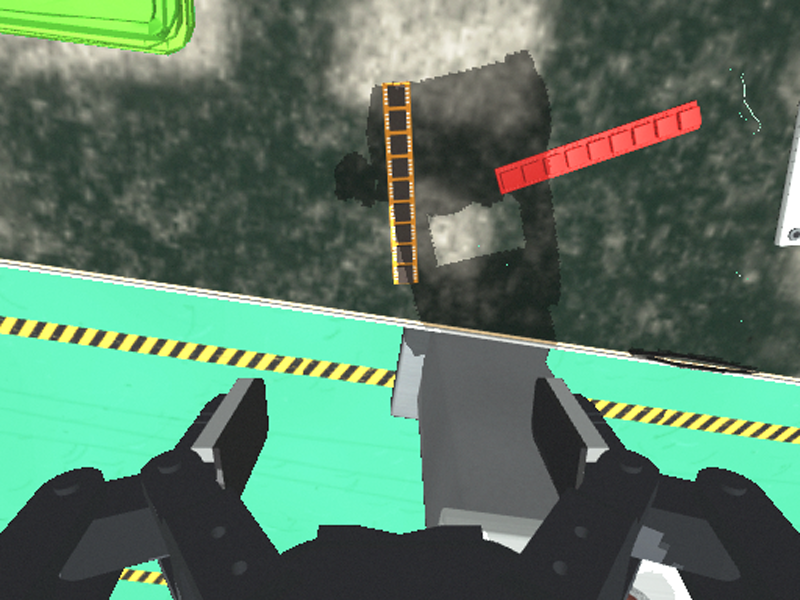

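Amber strip with nine black parts confirmed at (400,184), ends (396,83) and (405,284). The red one at (600,147) is the look-alike.

```bash
python3 - <<'E'
from h import *
c=ctrl.calibration('wrist');s=.64
a=ray(c,396.5*s,83*s,.003);b=ray(c,405.5*s,284*s,.003);d=(a-b)[:2];y=np.arctan2(d[1],d[0]);m=(a+b)/2
print('ends',a,b,np.linalg.norm(d),y,m)
g=m[:2]-.025*np.array([np.cos(y),np.sin(y)])
plan([g[0],g[1],.06],y)
E
```

```text
ends [0.54541398 0.2717109  0.003     ] [0.39698255 0.24081959 0.003     ] 0.1516118834423328 0.2051894200652744 [0.47119826 0.25626524 0.003     ]
t 3.05 pos [0.4294 0.2495 0.2216] toolx yaw 0.1582 zaxis [ 0.001 -0.    -1.   ] | shift [ 17.2   1.  161.6] turn -0.04697049345411797 q6 1.79 F [ 0.8 -0.  -0.3] open 0.0855
```

```bash
python3 -m creep '[[0,17,1,35,-0.047],[0,17,1,70,-0.047],[60,17,1,105,-0.047],[120,17,1,135,-0.047],[150,17,1,160,-0.047],[150,17,1,180,-0.047],[150,17,1,195,-0.047],[150,17,1,205,-0.047],[150,17,1,205,-0.047],[150,17,1,205,-0.047]]' 20
python3 - <<'E'
from h import *
im=ctrl.get_image('wrist');cv2.imwrite('pics/w3.png',cv2.resize(im[:,:,::-1],(800,600),interpolation=cv2.INTER_CUBIC))
plan([.4467,.2512,.005],.205)
E
```

```text
t: 3.88
tool_pos: [0.4464, 0.252, 0.0166]
tool_rot: [-3.125, -0.323, -0.002]
contact_force: [1.0, 0.1, 1.6]
opening: 0.0352
t 3.93 pos [0.4469 0.2524 0.0172] toolx yaw 0.2065 zaxis [ 0.002  0.001 -1.   ] | shift [-0.5  1.2 12.2] turn 0.0015272654530471552 q6 1.73 F [ 0.5  0.2 -0. ] open 0.0352
```

View pics/w3.png

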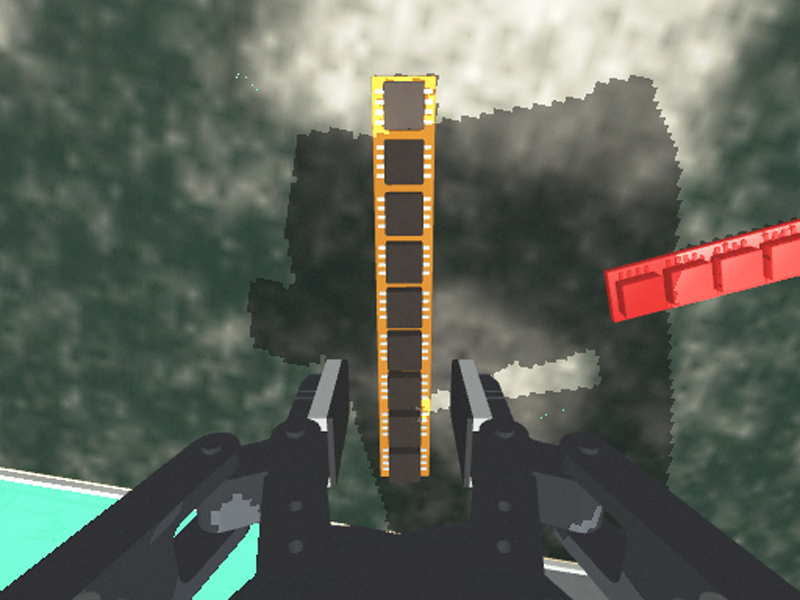

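Strip (405,75)–(405,475) lies centred and parallel between the pads. The pads sit near the 6th–7th parts, so I'll lower and grip.

```bash
python3 -m creep '[[150,0,1,6,0],[150,0,1,12,0],[150,0,1,12,0],[180,0,1,12,0],[200,0,1,12,0],[215,0,1,12,0],[230,0,1,12,0],[255,0,1,12,0],[255,0,1,12,0],[255,0,1,12,0]]' 25; python3 -m creep '[[255,0,0,0,0],[255,0,0,-8,0],[255,0,0,-20,0],[255,0,0,-40,0],[255,0,0,-60,0],[255,0,0,-80,0],[255,0,0,-80,0]]' 25
python3 - <<'E'
from h import *
im=ctrl.get_image('wrist');cv2.imwrite('pics/w4.png',cv2.resize(im[:,:,::-1],(800,600),interpolation=cv2.INTER_CUBIC))
c=ctrl.calibration('wrist');np.save('w4.npy',{k:np.array(v) for k,v in c.items()},allow_pickle=True)
plan([.4467,.2512,.11],.233)
print(np.load('w4.npy',allow_pickle=True).item())
E
```

```text
t: 4.77
tool_pos: [0.4458, 0.2518, 0.004]
tool_rot: [-3.124, -0.326, -0.001]
contact_force: [0.0, 0.1, 2.4]
opening: 0.0115
t: 5.35
tool_pos: [0.4488, 0.2529, 0.0895]
tool_rot: [-3.122, -0.326, -0.014]
contact_force: [0.3, 0.8, 0.3]
opening: 0.0117
t 5.4 pos [0.4477 0.2525 0.0873] toolx yaw 0.2079 zaxis [ 0.006  0.002 -1.   ] | shift [ -1.1   1.  -22.7] turn -0.02513029398207811 q6 1.73 F [0.1 0.3 0.6] open 0.0116
{'fx': array(295.94050767), 'fy': array(295.94050767), 'cx': array(255.50121874), 'cy': array(185.48922896), 'R': array([[ 2.06416407e-01, -9.78463829e-01, -8.96223235e-04],
       [-9.31132814e-01, -1.96712738e-01,  3.07076181e-01],
       [-3.00639234e-01, -6.25510591e-02, -9.51684515e-01]]), 't': array([0.1564719 , 0.47164323, 0.39503948])}
```

View pics/w4.png

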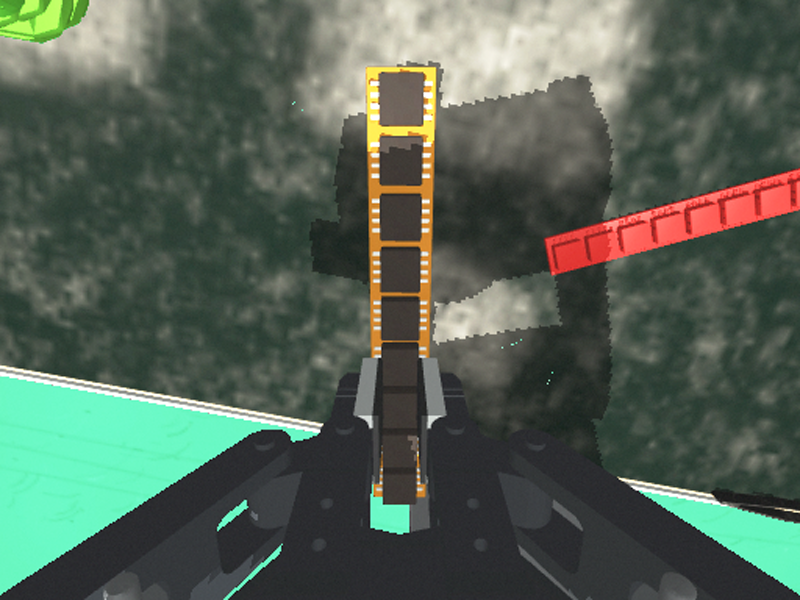

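The strip is held: front end at (402,67), rear end at (400,497), pads at rows 360–415.

```bash
python3 - <<'E'
from h import *
c=np.load('w4.npy',allow_pickle=True).item();s=.64
p=np.array([.4477,.2525,.0873])
for z in (.0863,.084,.089):
  f=ray(c,402.5*s,67*s,z);b=ray(c,400*s,497*s,z);d=f-b;print(z,np.linalg.norm(d),np.arctan2(d[1],d[0]),'front from tcp',np.linalg.norm((f-p)[:2]),'rear',np.linalg.norm((b-p)[:2]))
# nest guess
th=.233;u=np.array([np.cos(th),np.sin(th)]);bc=np.array([.4855,-.0879]);O=bc+.0885*u;print('nest O',O)
# hover: tcp at nest x=-25-130, z .1
g=O-.115*u;plan([g[0],g[1],.10],th)
v=O-.20*u;plan([v[0],v[1],.20],th)
E
```

```text
0.0863 0.15057907301406692 0.20369557995566417 front from tcp 0.09996253028720559 rear 0.05063910767446401
0.084 0.15296818177147256 0.20369557995566426 front from tcp 0.10027934115533049 rear 0.05271038703423496
0.089 0.14777446708146008 0.20369557995566429 front from tcp 0.0995906248821909 rear 0.048207703020446205
nest O [ 0.57160856 -0.06746557]
t 5.4 pos [0.4477 0.2525 0.0873] toolx yaw 0.2079 zaxis [ 0.006  0.002 -1.   ] | shift [-59.7 341.5 -13.5] turn -0.02513029398207811 q6 1.73 F [0.1 0.3 0.6] open 0.0116
t 5.4 pos [0.4477 0.2525 0.0873] toolx yaw 0.2079 zaxis [ 0.006  0.002 -1.   ] | shift [-144.   343.5 -114. ] turn -0.02513029398207811 q6 1.73 F [0.1 0.3 0.6] open 0.0116
```

```bash
python3 -m creep '[[255,-4,20,-10,0],[255,-8,55,-14,-0.01],[255,-12,90,-14,-0.02],[255,-16,125,-14,-0.025],[255,-20,160,-14,-0.025],[255,-24,195,-14,-0.025],[255,-28,230,-14,-0.025],[255,-32,265,-14,-0.025],[255,-36,300,-14,-0.025],[255,-39,328,-14,-0.025],[255,-40,342,-14,-0.025],[255,-40,342,-14,-0.025]]'; python3 -m creep '[[255,0,0,0,0],[255,0,0,0,0]]'
python3 - <<'E'
from h import *
c=ctrl.calibration('wrist');im=ctrl.get_image('wrist');cv2.imwrite('pics/w5.png',cv2.resize(im[:,:,::-1],(800,600),interpolation=cv2.INTER_CUBIC))
np.save('w5.npy',{k:np.array(v) for k,v in c.items()},allow_pickle=True)
th=.233;u=np.array([np.cos(th),np.sin(th)]);O=np.array([.5716,-.0675]);g=O-.09*u
plan([g[0],g[1],.02],th)
E
```

```text
t: 6.4
tool_pos: [0.4766, -0.0938, 0.0969]
tool_rot: [3.121, 0.359, -0.002]
contact_force: [-0.3, 1.0, -0.9]
opening: 0.0114
t: 6.57
tool_pos: [0.4763, -0.0905, 0.0968]
tool_rot: [-3.119, -0.365, 0.002]
contact_force: [0.3, 0.5, -0.5]
opening: 0.0111
t 6.62 pos [ 0.4764 -0.0902  0.097 ] toolx yaw 0.2338 zaxis [-0.001  0.001 -1.   ] | shift [ 7.9 -0.  77. ] turn 0.0008130392369583017 q6 1.0 F [-0.   0.1  0.1] open 0.0114
```

View pics/w5.png

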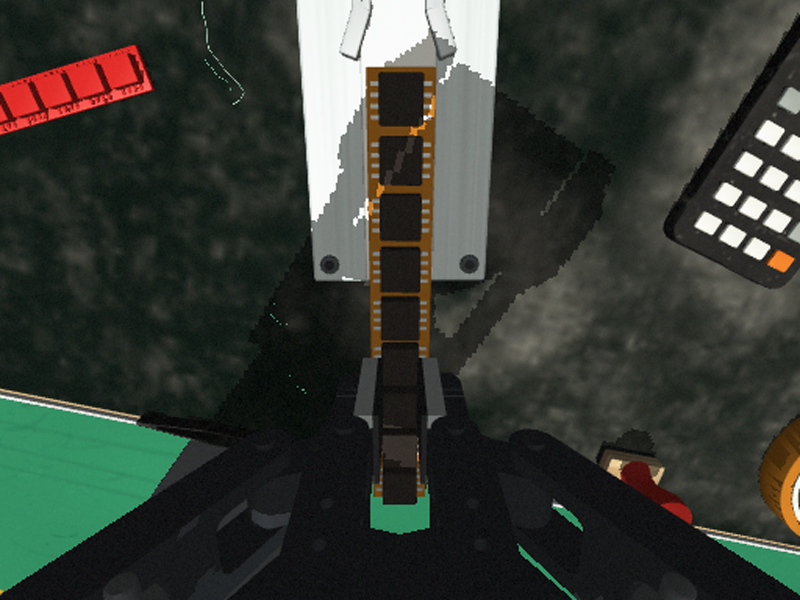

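Wrist view: nest rear corners (315,281) and (484,279), flare tips about (350,55) and (446,55). The strip's front end at (402,67) hovers over the channel. The nest's pose comes from these.

```bash
python3 - <<'E'
from h import *
c=np.load('w5.npy',allow_pickle=True).item();s=.64
P={k:ray(c,u*s,v*s,z)[:2] for k,(u,v,z) in dict(bl=(315,281,.008),br=(484,279,.008),tl=(298,0,.008),tr=(500,0,.008),fl=(351,57,.012),fr=(446,57,.012),rl=(370,8,.017),rr=(427,8,.017)).items()}
for a,b in [('bl','tl'),('br','tr')]: print('yaw',np.arctan2(*(P[b]-P[a])[::-1]))
print('width',np.linalg.norm(P['bl']-P['br']),'edge',np.arctan2(*(P['bl']-P['br'])[::-1])-np.pi/2, 'rear edge gap fl-fr',np.linalg.norm(P['fl']-P['fr']))
th=.234;u=np.array([np.cos(th),np.sin(th)]);n=np.array([-u[1],u[0]]);t=np.array([.4764,-.0902])
for k in P: print(k,'rel tcp along/left',np.round([(P[k]-t)@u,(P[k]-t)@n],4))
f=ray(c,402*s,67*s,.096)[:2];print('front',(f-t)@u,(f-t)@n)
E
```

```text
yaw 0.23360222421463733
yaw 0.23593889470922505
width 0.08877615616094733 edge 0.24585041750224446 rear edge gap fl-fr 0.04232268058576072
bl rel tcp along/left [0.0089 0.0459]
br rel tcp along/left [ 0.01   -0.0429]
tl rel tcp along/left [0.1378 0.0458]
tr rel tcp along/left [ 0.1377 -0.0426]
fl rel tcp along/left [0.1146 0.023 ]
fr rel tcp along/left [ 0.1146 -0.0193]
rl rel tcp along/left [0.1326 0.0139]
rr rel tcp along/left [ 0.1326 -0.0103]
front 0.09964855051273915 0.0006480111918289132
```

```bash
python3 -m creep '[[255,6,-1,30,0],[255,6,-1,55,0],[255,6,-1,70,0],[255,6,-1,76,0],[255,6,-1,79,0],[255,6,-1,79,0],[255,6,-1,79,0]]' 25
python3 - <<'E'
from h import *
c=ctrl.calibration('wrist');im=ctrl.get_image('wrist');cv2.imwrite('pics/w6.png',cv2.resize(im[:,:,::-1],(800,600),interpolation=cv2.INTER_CUBIC))
np.save('w6.npy',{k:np.array(v) for k,v in c.items()},allow_pickle=True)
plan([.48,-.09,.017],.234)
E
```

```text
t: 7.2
tool_pos: [0.4835, -0.0888, 0.0198]
tool_rot: [3.119, 0.366, 0.003]
contact_force: [0.6, -0.1, -0.1]
opening: 0.0113
t 7.25 pos [ 0.4837 -0.089   0.0201] toolx yaw 0.2333 zaxis [ 0.002 -0.001 -1.   ] | shift [-3.8  0.1  3. ] turn -0.0006802631451365837 q6 1.0 F [-0.4  0.2 -0.9] open 0.0117
```

View pics/w6.png

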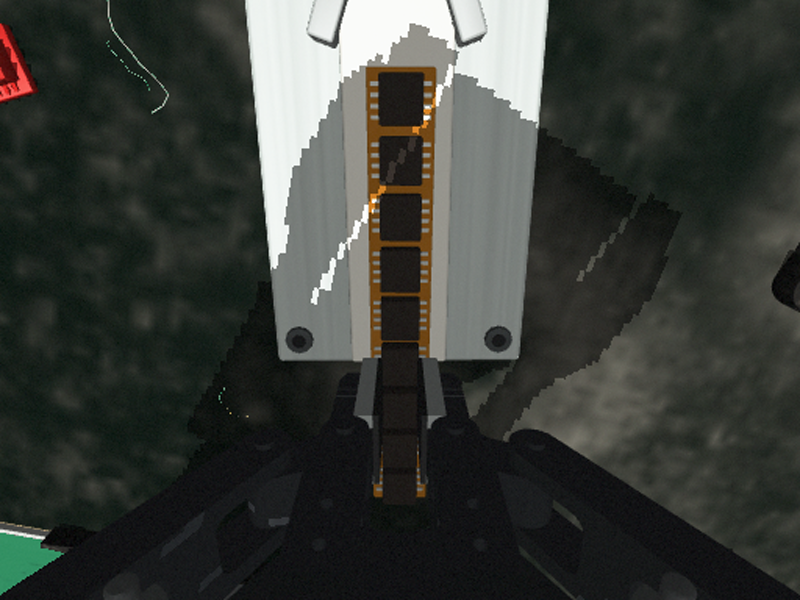

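The strip (402,67) is centred in the floor band (345–455) to about 0.5–1 mm, and the flare tips are just ahead. I'll lower and slide.

```bash
python3 -m creep '[[255,0,-0.6,1.5,0],[255,2,-0.6,3,0],[255,8,-0.6,3,0],[255,14,-0.6,3,0],[255,20,-0.6,3,0],[255,26,-0.6,3,0],[255,32,-0.6,3,0],[255,38,-0.6,3,0],[255,44,-0.6,3,0],[255,50,-0.6,3,0],[255,55,-0.6,3,0],[255,55,-0.6,3,0]]' 25
python3 - <<'E'
from h import *
c=ctrl.calibration('wrist');im=ctrl.get_image('wrist');cv2.imwrite('pics/w7.png',cv2.resize(im[:,:,::-1],(800,600),interpolation=cv2.INTER_CUBIC))
np.save('w7.npy',{k:np.array(v) for k,v in c.items()},allow_pickle=True)
plan([.48,-.09,.017],.234)
E
```

```text
t: 8.25
tool_pos: [0.5376, -0.0754, 0.016]
tool_rot: [3.12, 0.365, 0.004]
contact_force: [1.2, 1.1, 2.4]
opening: 0.0113
t 8.3 pos [ 0.5375 -0.0755  0.016 ] toolx yaw 0.2329 zaxis [ 0.003  0.    -1.   ] | shift [-59.3   0.8  -1.2] turn -0.0011060139208507458 q6 1.06 F [ 1.9 -1.8  0.8] open 0.0115
```

View pics/w7.png

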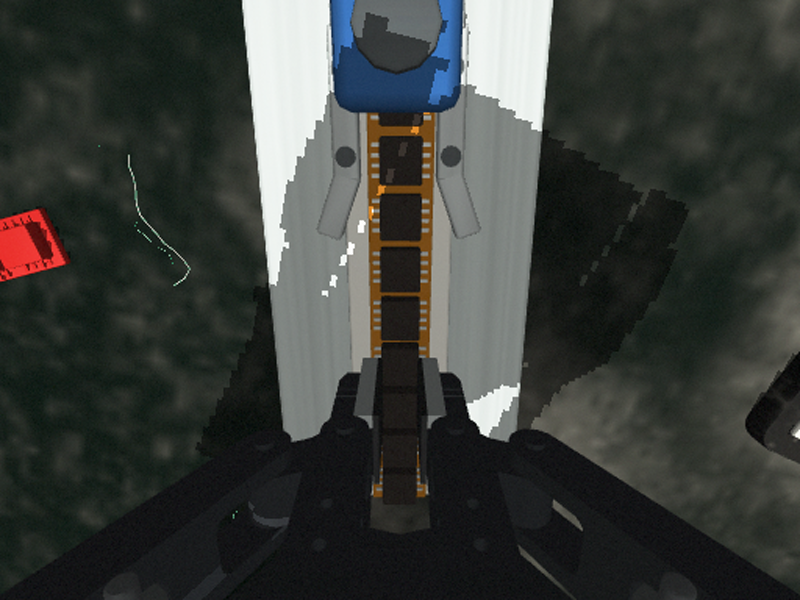

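The strip is between the rails (360–438) with its front under the blue arm. I'll push on gently and feel for the stop.

```bash
python3 -m creep '[[255,2,0,0,0],[255,4,0,0,0],[255,6,0,0,0],[255,6,0,0,0],[255,6,0,0,0]]'; for i in 1 2 3; do python3 -m creep '[[255,0.5,0,0,0],[255,1,0,0,0],[255,1,0,0,0],[255,1,0,0,0]]' | grep -E "tool_pos|force"; done
python3 - <<'E'
from h import *
plan([.5716,-.0675,.017],.234)
E
```

```text
t: 8.72
tool_pos: [0.5416, -0.0744, 0.016]
tool_rot: [3.12, 0.365, -0.001]
contact_force: [-1.7, -1.3, 4.8]
opening: 0.0113
tool_pos: [0.5421, -0.0743, 0.016]
contact_force: [-4.9, -1.3, 7.8]
tool_pos: [0.543, -0.074, 0.0159]
contact_force: [-5.5, -0.2, 7.3]
tool_pos: [0.544, -0.0738, 0.0159]
contact_force: [-4.5, -1.5, 6.9]
t 9.72 pos [ 0.544  -0.0738  0.0159] toolx yaw 0.2329 zaxis [-0.002 -0.    -1.   ] | shift [28.3  0.2 -1.1] turn -0.0011152055744305667 q6 1.07 F [-4.5 -1.5  6.9] open 0.0114
```

```bash
python3 - <<'E'
from h import *
plan([0,0,0])
im=ctrl.get_image('wrist')[:,:,::-1];cv2.imwrite('pics/w8.png',cv2.resize(im,(800,600),interpolation=cv2.INTER_CUBIC))
a=cv2.imread('pics/w7.png');b=cv2.imread('pics/w8.png')
def shift(a,b,r0,r1,c0,c1,pad=25):
    t=a[r0:r1,c0:c1];m=cv2.matchTemplate(b[r0-pad:r1+pad,c0-5:c1+5],t,cv2.TM_CCOEFF_NORMED);_,v,_,l=cv2.minMaxLoc(m);return l[1]-pad,l[0]-5,round(v,3)
print('strip mid',shift(a,b,190,340,365,437,),'rear',shift(a,b,465,510,370,430,20),'rail',shift(a,b,140,240,320,365,45))
cv2.imwrite('pics/cmp.png',np.hstack([a[60:540,250:550],b[60:540,250:550]]))
E
```

```text
t 9.72 pos [ 0.544  -0.0738  0.0159] toolx yaw 0.2329 zaxis [-0.002 -0.    -1.   ] | shift [-512.2 -197.4   17. ] turn None q6 1.07 F [-4.5 -1.5  6.9] open 0.0114
strip mid (0, 0, 0.985) rear (11, 0, 0.592) rail (22, 1, 0.698)
```

View pics/cmp.png

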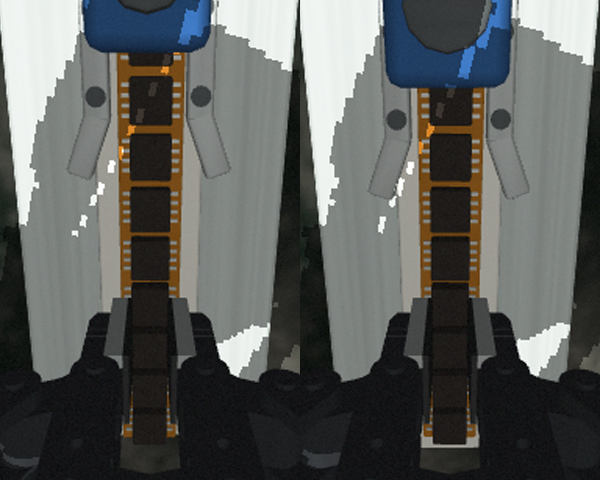

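No slip so far: the strip rows are unchanged relative to the pads. The force is floor friction, so I'll ease the vertical load and continue.

```bash
python3 -m creep '[[255,0,0,-0.7,0],[255,0,0,-0.7,0]]'| grep -E "tool_pos|force"; for i in 1 2 3 ; do python3 -m creep '[[255,0.5,0,0,0],[255,1,0,0,0],[255,1,0,0,0],[255,1,0,0,0]]' | grep -E "tool_pos|force"; done
python3 - <<'E'
from h import *
im=ctrl.get_image('wrist')[:,:,::-1];cv2.imwrite('pics/w9.png',cv2.resize(im,(800,600),interpolation=cv2.INTER_CUBIC))
a=cv2.imread('pics/w8.png');b=cv2.imread('pics/w9.png')
def shift(a,b,r0,r1,c0,c1,pad=25):
    t=a[r0:r1,c0:c1];m=cv2.matchTemplate(b[r0-pad:r1+pad,c0-5:c1+5],t,cv2.TM_CCOEFF_NORMED);_,v,_,l=cv2.minMaxLoc(m);return l[1]-pad,l[0]-5,round(v,3)
print('strip mid',shift(a,b,200,340,365,437),'rail',shift(a,b,160,260,320,365,45))
E
```

```text
tool_pos: [0.5446, -0.0734, 0.016]
contact_force: [1.3, -0.5, 0.2]
tool_pos: [0.5457, -0.0732, 0.0161]
contact_force: [0.8, -0.5, -1.0]
tool_pos: [0.546, -0.0731, 0.016]
contact_force: [-3.6, -0.9, -0.4]
tool_pos: [0.5461, -0.0731, 0.016]
contact_force: [-6.6, -2.6, 3.4]
strip mid (0, 0, 0.98) rail (7, 1, 0.611)
```

```bash
for i in 1 2; do python3 -m creep '[[255,0.7,0,0,0],[255,1,0,0,0],[255,1,0,0,0]]' | grep -E "tool_pos|force"; done; python3 -m creep '[[255,-1.5,0,0,0],[200,-1.5,0,0,0],[180,-1.5,0,0,0],[150,-1.5,0,0,0],[150,-1.5,0,0,0]]'
python3 - <<'E'
from h import *
im=ctrl.get_image('wrist')[:,:,::-1];cv2.imwrite('pics/w10.png',cv2.resize(im,(800,600),interpolation=cv2.INTER_CUBIC))
a=cv2.imread('pics/w9.png');b=cv2.imread('pics/w10.png')
def shift(a,b,r0,r1,c0,c1,pad=25):
    t=a[r0:r1,c0:c1];m=cv2.matchTemplate(b[r0-pad:r1+pad,c0-5:c1+5],t,cv2.TM_CCOEFF_NORMED);_,v,_,l=cv2.minMaxLoc(m);return l[1]-pad,l[0]-5,round(v,3)
print('strip mid',shift(a,b,220,340,365,437),'rail',shift(a,b,160,260,320,365,45))
cv2.imwrite('pics/cmp2.png',np.hstack([a[60:540,250:550],b[60:540,250:550]]))
plan([0,0,0])
E
```

```text
tool_pos: [0.5461, -0.0731, 0.0159]
contact_force: [-10.9, -3.4, 6.7]
tool_pos: [0.5462, -0.0731, 0.0159]
contact_force: [-13.2, -4.3, 9.3]
t: 11.9
tool_pos: [0.5489, -0.0727, 0.0168]
tool_rot: [3.12, 0.365, 0.002]
contact_force: [-0.0, 0.1, 0.1]
opening: 0.0352
strip mid (8, -1, 0.978) rail (8, 0, 0.78)
t 11.95 pos [ 0.5487 -0.0727  0.0167] toolx yaw 0.2329 zaxis [ 0.001 -0.    -1.   ] | shift [-517.2 -197.4   16. ] turn None q6 1.07 F [ 0.   0.5 -0.8] open 0.035
```

View pics/cmp2.png

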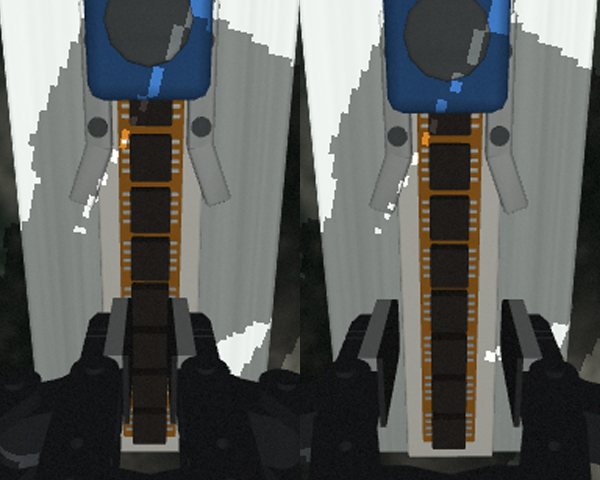

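The strip is firmly home: position stalled while the force rose to 13 N, and on release the strip stayed with the rails. Now I go up to find the knob.

```bash
python3 -m creep '[[100,0,0,-5,0],[60,0,0,-30,0],[0,0,0,-70,0],[0,0,0,-110,0],[0,0,0,-150,0],[0,0,0,-185,0],[0,0,0,-185,0],[0,0,0,-185,0]]'
cat > k.py <<'E'
from h import *
import json,sys
plan([.6738,-.0433,.15],.234)
c=ctrl.calibration('wrist');im=ctrl.get_image('wrist')[:,:,::-1];cv2.imwrite(f'pics/{sys.argv[1]}.png',cv2.resize(im,(800,600),interpolation=cv2.INTER_CUBIC))
for l in ['knob','clamp_arm']:
  for o in ctrl.outline_of('wrist',l):
    p=np.argwhere(o['mask'])[:,::-1].astype(np.float32);e=cv2.fitEllipse(cv2.convexHull(p)); print(l,round(o['conf'],2),np.round(o['rect'],1),np.round(e[0],1),np.round(e[1],1),[np.round(ray(c,*e[0],z),4) for z in (.08,.09)])
E
python3 k.py k1
```

```text
t: 12.62
tool_pos: [0.5501, -0.0731, 0.2055]
tool_rot: [3.118, 0.365, 0.011]
contact_force: [-0.6, -0.2, -1.0]
opening: 0.0851
t 12.62 pos [ 0.5501 -0.0731  0.2055] toolx yaw 0.233 zaxis [ 0.007 -0.002 -1.   ] | shift [126.9  -0.7  56.4] turn -0.0010129795806357311 q6 1.07 F [-0.6 -0.2 -1. ] open 0.0851
knob 0.59 [2.273e+02 2.000e-01 5.100e+01 5.290e+01] [253.1  23.4] [51.9 58.5] [array([ 0.6773, -0.0396,  0.08  ]), array([ 0.6754, -0.0401,  0.09  ])]
clamp_arm 0.97 [225.5   0.   52.8 101.3] [253.   44.1] [ 55.3 114.7] [array([ 0.6624, -0.043 ,  0.08  ]), array([ 0.6611, -0.0434,  0.09  ])]
```

View pics/k1.png

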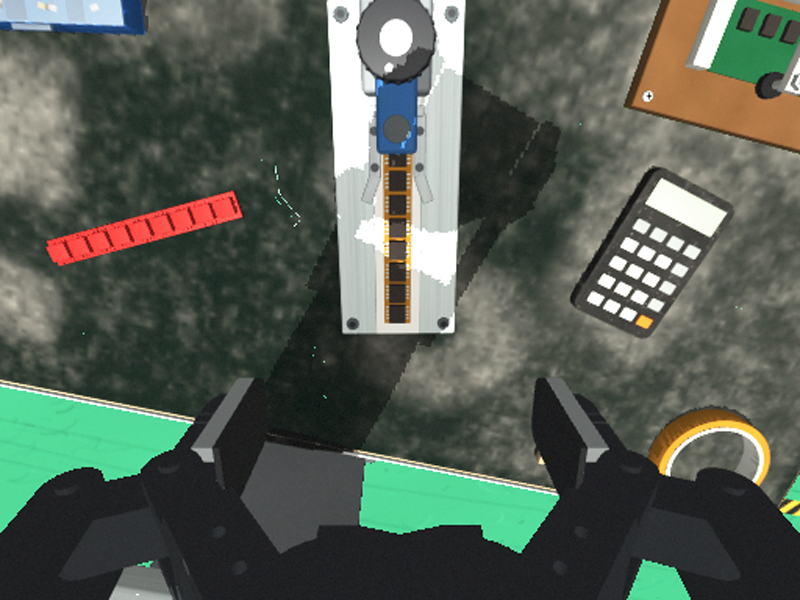

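Knob with white cap at (396,40), blue arm at (396,115), strip in the channel below. Next is a closer second view to get the knob's height and centre.

```bash
python3 -m creep '[[0,20,0,15,0],[0,45,0,35,0],[0,65,0,55,0],[0,68,0,63,0],[0,68,0,63,0],[0,68,0,63,0]]'; python3 k.py k2
```

```text
t: 13.27
tool_pos: [0.6128, -0.0569, 0.1364]
tool_rot: [-3.119, -0.365, 0.007]
contact_force: [0.3, -0.7, 0.9]
opening: 0.0856
t 13.27 pos [ 0.6128 -0.0569  0.1364] toolx yaw 0.233 zaxis [-0.004  0.001 -1.   ] | shift [ 62.5   0.9 -13.9] turn -0.0010127259187675541 q6 1.12 F [ 0.3 -0.7  0.9] open 0.0856
knob 0.68 [221.1  84.4  66.3  62.4] [255.5 114.8] [65.  65.8] [array([ 0.6745, -0.0403,  0.08  ]), array([ 0.6753, -0.0401,  0.09  ])]
clamp_arm 0.68 [221.   55.1  68.2 135.5] [255.5 120.6] [ 64.6 141.8] [array([ 0.6708, -0.0412,  0.08  ]), array([ 0.6718, -0.041 ,  0.09  ])]
```

Picture budget is used up, so I go on by numbers. The two views agree on knob centre (0.6753,-0.0401) at z≈0.090, and the nest frame predicts (0.6755,-0.0423). I'll move over it and wind the wrist back first.

```bash
python3 -m creep '[[0,0,0,-10,-0.12],[0,10,-0.3,-20,-0.24],[0,25,-0.6,-20,-0.36],[0,40,-1,-20,-0.48],[0,55,-1.5,-20,-0.6],[0,65,-1.6,-20,-0.72],[0,65,-1.6,-20,-0.84],[0,65,-1.6,-20,-0.96],[0,65,-1.6,-20,-1.08],[0,65,-1.6,-20,-1.2],[0,65,-1.6,-20,-1.32],[0,65,-1.6,-20,-1.44]]'; python3 -m creep '[[0,0,0,0,-0.12],[0,0,0,0,-0.24],[0,0,0,0,-0.36],[0,0,0,0,-0.46],[0,0,0,0,-0.46]]'
python3 - <<'E'
from h import *
plan([.6755,-.0411,.074]);print(ctrl.get_obs()['wrist_torque'])
E
```

```text
t: 14.42
tool_pos: [0.6773, -0.0409, 0.1602]
tool_rot: [2.097, 2.336, 0.002]
contact_force: [0.1, 0.3, -0.4]
opening: 0.0858
t: 14.83
tool_pos: [0.6773, -0.0409, 0.1601]
tool_rot: [1.516, 2.749, 0.001]
contact_force: [-0.9, -0.6, 0.0]
opening: 0.0857
t 14.83 pos [ 0.6773 -0.0409  0.1601] toolx yaw 2.1339 zaxis [ 0.002 -0.    -1.   ] | shift [ 0.9 -1.8 86.1] turn None q6 -0.73 F [-0.9 -0.6  0. ] open 0.0857
[-0.01338681 -0.00427017 -0.01786064]
```

```bash
python3 -m creep '[[0,1,-1.8,30,0],[0,1,-1.8,55,0],[0,1,-1.8,72,0],[0,1,-1.8,80,0],[0,1,-1.8,86,0],[0,1,-1.8,86,0]]' 30; python3 -m creep '[[60,0,0,0,0],[90,0,0,0,0],[105,0,0,0,0],[115,0,0,0,0],[120,0,0,0,0],[120,0,0,0,0]]'; python3 -m creep '[[130,0,0,0,0],[130,0,0,0,0],[140,0,0,0,0],[140,0,0,0,0]]'
python3 - <<'E'
from h import *
plan([.6755,-.0411,.074]);print(ctrl.get_obs()['wrist_torque'])
E
```

```text
t: 15.33
tool_pos: [0.6748, -0.0407, 0.072]
tool_rot: [-1.52, -2.749, 0.0]
contact_force: [-0.5, -0.5, -0.5]
opening: 0.0853
t: 15.83
tool_pos: [0.6754, -0.0406, 0.0728]
tool_rot: [1.518, 2.75, 0.0]
contact_force: [0.4, 0.1, 0.2]
opening: 0.0454
t: 16.17
tool_pos: [0.6743, -0.0411, 0.0726]
tool_rot: [-1.517, -2.749, 0.003]
contact_force: [-5.2, -2.7, 4.4]
opening: 0.0393
t 16.17 pos [ 0.6743 -0.0411  0.0726] toolx yaw 2.1328 zaxis [-0.002 -0.001 -1.   ] | shift [-0.6  1.  -1.4] turn None q6 -0.73 F [-5.2 -2.7  4.4] open 0.0393
[-0.39702959  0.91022914  0.06279979]
```

```bash
python3 -m creep '[[255,0,-0.5,-0.3,0],[255,0,-1.1,-0.5,0],[255,0,-1.1,-0.5,0],[255,0,-1.1,-0.5,0]]' 40
cat > s.py <<'E'
from h import *
o=ctrl.get_obs();R=Ro.from_rotvec(o['tool_rot']).as_matrix();x=R[:,0]
print('t %.2f'%o['t'],'p',np.round(o['tool_pos'],4),'yaw %.4f'%np.arctan2(x[1],x[0]),'F',np.round(o['contact_force'],1),'T',np.round(o['wrist_torque'],3),'q6 %.2f e6 %.3f'%(o['q'][5],o['effort'][5]),'op %.4f'%o['opening'])
E
python3 s.py
```

```text
t: 16.5
tool_pos: [0.6743, -0.0412, 0.0728]
tool_rot: [1.518, 2.75, 0.0]
contact_force: [-1.7, -0.8, 1.7]
opening: 0.0383
t 16.50 p [ 0.6743 -0.0412  0.0728] yaw 2.1328 F [-1.7 -0.8  1.7] T [-0.154  0.34  -0.024] q6 -0.73 e6 -0.008 op 0.0383
```

```bash
python3 -m creep '[[255,0,0,0.2,0.04],[255,0,0,0.5,0.1],[255,0,0,0.8,0.16],[255,0,0,1.1,0.22],[255,0,0,1.4,0.28],[255,0,0,1.5,0.3]]' >/dev/null; python3 s.py; python3 -m creep '[[255,0,0,0.3,0.06],[255,0,0,0.6,0.12],[255,0,0,0.9,0.18],[255,0,0,1.2,0.24],[255,0,0,1.5,0.3]]' >/dev/null; python3 s.py;  python3 -m creep '[[255,0,0,0.3,0.06],[255,0,0,0.6,0.12]]' >/dev/null; python3 s.py;python3 -m creep '[[255,0,0,0.3,0.06],[255,0,0,0.6,0.12]]' >/dev/null; python3 s.py
```

```text
t 17.00 p [ 0.6746 -0.041   0.0714] yaw 1.8314 F [ 0.4 -0.2  0.9] T [-0.071  0.114  0.154] q6 -0.43 e6 0.212 op 0.0383
t 17.42 p [ 0.6748 -0.041   0.0699] yaw 1.5310 F [ 1.5 -0.3  0.6] T [-0.029 -0.066  0.104] q6 -0.13 e6 -0.457 op 0.0379
t 17.58 p [ 0.675  -0.041   0.0693] yaw 1.4109 F [ 1.4 -1.  -0.1] T [-0.035 -0.127  0.127] q6 -0.01 e6 -0.455 op 0.0384
t 17.75 p [ 0.6751 -0.041   0.0687] yaw 1.2909 F [ 2.7 -0.4 -0.8] T [ 0.004 -0.229  0.111] q6 0.11 e6 -0.453 op 0.0382
```

```bash
python3 -m creep '[[255,0,0.3,0.3,0.06],[255,0,0.4,0.6,0.12],[255,0,0.4,0.9,0.18],[255,0,0.4,1.2,0.24],[255,0,0.4,1.5,0.3]]' >/dev/null; python3 s.py
for i in 1 2 3 4 5 6 7 8; do python3 -m creep '[[255,0,0,0.15,0.03],[255,0,0,0.3,0.06]]' >/dev/null; python3 s.py; done
```

```text
t 18.17 p [ 0.6754 -0.0412  0.0672] yaw 0.9908 F [ 2.3 -0.9 -1.1] T [ 0.034 -0.18   0.199] q6 0.41 e6 -0.455 op 0.0381
t 18.33 p [ 0.6754 -0.0412  0.0669] yaw 0.9322 F [ 2.1 -1.4 -0.6] T [ 0.083 -0.149  0.124] q6 0.47 e6 -0.143 op 0.0384
t 18.50 p [ 0.6755 -0.0412  0.0666] yaw 0.8723 F [ 3.1 -1.1 -0.5] T [-0.003 -0.225  0.069] q6 0.53 e6 -0.159 op 0.0384
t 18.67 p [ 0.6755 -0.0412  0.0663] yaw 0.8123 F [ 3.  -1.4 -1.8] T [ 0.014 -0.257  0.135] q6 0.59 e6 -0.158 op 0.0381
t 18.83 p [ 0.6756 -0.0413  0.066 ] yaw 0.7523 F [ 2.7 -1.4 -0.9] T [ 0.049 -0.349  0.121] q6 0.65 e6 -0.157 op 0.0385
t 19.00 p [ 0.6756 -0.0413  0.0657] yaw 0.6923 F [ 3.1 -1.4 -1. ] T [-0.021 -0.306  0.121] q6 0.71 e6 -0.157 op 0.0387
t 19.17 p [ 0.6757 -0.0414  0.0654] yaw 0.6323 F [ 3.4 -1.7 -1.2] T [-0.007 -0.347  0.139] q6 0.77 e6 -0.156 op 0.0385
t 19.33 p [ 0.6757 -0.0414  0.0651] yaw 0.5722 F [ 2.3 -1.5 -1.1] T [-0.098 -0.328  0.179] q6 0.83 e6 -0.156 op 0.0382
t 19.50 p [ 0.6757 -0.0415  0.0648] yaw 0.5122 F [ 3.9 -1.4 -1.2] T [-0.055 -0.375  0.132] q6 0.89 e6 -0.155 op 0.0384
```

```bash
for i in 1 2 3 4 5 6 7 8 9 10; do python3 -m creep '[[255,0,0,0.15,0.03],[255,0,0,0.3,0.06]]' >/dev/null; python3 s.py; done
```

```text
t 19.67 p [ 0.6758 -0.0415  0.0645] yaw 0.4522 F [ 2.7 -2.6 -1.6] T [-0.086 -0.427  0.091] q6 0.95 e6 -0.154 op 0.0385
t 19.83 p [ 0.6758 -0.0416  0.0642] yaw 0.3921 F [ 2.6 -1.4 -1.9] T [-0.154 -0.421  0.19 ] q6 1.01 e6 -0.154 op 0.0382
t 20.00 p [ 0.6758 -0.0416  0.0639] yaw 0.3322 F [ 3.4 -2.2 -2.6] T [-0.123 -0.431  0.149] q6 1.07 e6 -0.154 op 0.0385
t 20.17 p [ 0.6759 -0.0417  0.0636] yaw 0.2722 F [ 4.  -1.7 -1.2] T [-0.219 -0.439  0.126] q6 1.13 e6 -0.153 op 0.0382
t 20.33 p [ 0.6759 -0.0418  0.0633] yaw 0.2122 F [ 3.6 -3.5 -3.1] T [-0.14  -0.444  0.174] q6 1.19 e6 -0.153 op 0.0384
t 20.50 p [ 0.6759 -0.0418  0.063 ] yaw 0.1522 F [ 4.7 -3.  -2.2] T [-0.235 -0.514  0.16 ] q6 1.25 e6 -0.143 op 0.0383
t 20.67 p [ 0.6759 -0.0419  0.0627] yaw 0.0922 F [ 4.4 -2.5 -1.3] T [-0.25  -0.533  0.152] q6 1.31 e6 -0.129 op 0.0384
t 20.83 p [ 0.676  -0.042   0.0625] yaw 0.0322 F [ 3.7 -3.7 -1.9] T [-0.286 -0.481  0.189] q6 1.37 e6 -0.115 op 0.0383
t 21.00 p [ 0.676  -0.042   0.0622] yaw -0.0277 F [ 2.  -3.  -1.6] T [-0.327 -0.561  0.188] q6 1.43 e6 -0.101 op 0.0383
t 21.17 p [ 0.676  -0.042   0.0619] yaw -0.0876 F [ 3.8 -3.1 -1.8] T [-0.362 -0.547  0.19 ] q6 1.49 e6 -0.087 op 0.0385
```

Joint 6 effort shows a clean contact onset near yaw 0.20. It has risen about 0.065 N m since then, which is about 13 N, while travel × 11 N/mm gives 15.7 N. One small step more brings the two estimates to about 15 and 18.

```bash
python3 -m creep '[[255,0,0,0.1,0.02],[255,0,0,0.2,0.04]]' >/dev/null; python3 s.py; python3 -m creep '[[255,0,0,0,0],[255,0,0,0,0]]' >/dev/null; python3 s.py; python3 -m creep '[[120,0,0,0,0],[90,0,0,0,0],[40,0,0,0,0],[0,0,0,0,0],[0,0,0,0,0],[0,0,0,0,0]]'; python3 s.py
```

```text
t 21.33 p [ 0.676  -0.0421  0.0617] yaw -0.1274 F [ 4.3 -3.5 -1.9] T [-0.393 -0.705  0.224] q6 1.53 e6 0.028 op 0.0388
t 21.50 p [ 0.676  -0.0421  0.0617] yaw -0.1268 F [ 3.8 -3.5 -1.3] T [-0.394 -0.741  0.085] q6 1.53 e6 0.082 op 0.0385
t: 22.0
tool_pos: [0.6745, -0.0412, 0.0616]
tool_rot: [-3.135, 0.199, 0.0]
contact_force: [0.4, 1.2, -0.6]
opening: 0.0853
t 22.00 p [ 0.6745 -0.0412  0.0616] yaw -0.1270 F [ 0.4  1.2 -0.6] T [ 0.03  -0.004  0.001] q6 1.53 e6 -0.000 op 0.0853
```

```bash
python3 -m creep '[[0,0,0,-10,0],[0,0,0,-40,0],[0,-20,0,-80,0],[0,-50,0,-110,0],[0,-85,0,-135,0],[0,-120,0,-140,0],[0,-120,0,-140,-0.1],[0,-120,0,-140,-0.22],[0,-120,0,-140,-0.36],[0,-120,0,-140,-0.36]]'
python3 - <<'E'
from h import *
c=ctrl.calibration('wrist');im=ctrl.get_image('wrist')[:,:,::-1];cv2.imwrite('pics/z1.png',im)
for l,z in [('knob',.079),('strip',.015),('clamp_arm',.05)]:
  for o in ctrl.outline_of('wrist',l):
    p=np.argwhere(o['mask'])[:,::-1].astype(np.float32);r=cv2.minAreaRect(p);q=r[0];lo=p[p[:,1].argmax()];print(l,round(o['conf'],2),np.round(o['rect'],1),np.round(ray(c,*q,z),4),'lowest',np.round(ray(c,*lo,z),4))
th=.234;u=np.array([np.cos(th),np.sin(th)]);O=np.array([.5704,-.0673]);e=O-.075*u
print('expected rear end',e,'px',proj(c,[*e,.015]))
plan([0,0,0])
E
```

```text
t: 22.83
tool_pos: [0.5555, -0.026, 0.2029]
tool_rot: [3.119, 0.369, 0.003]
contact_force: [-0.0, -0.0, 0.6]
opening: 0.0852
knob 0.93 [282.1  22.9  51.1  51.3] [ 0.6753 -0.0402  0.079 ] lowest [ 0.6543 -0.0393  0.079 ]
strip 0.85 [285.5 111.2  17.9 108.3] [ 0.5612 -0.0677  0.015 ] lowest [ 0.4958 -0.077   0.015 ]
strip 0.58 [ 73.8 133.1 119.   49.7] [0.5261 0.1148 0.015 ] lowest [0.4841 0.1749 0.015 ]
clamp_arm 0.68 [283.    5.1  51.2 110.3] [ 0.6691 -0.047   0.05  ] lowest [ 0.6208 -0.0544  0.05  ]
expected rear end [ 0.497444   -0.08469028] px [292.39419439 218.11475253]
t 23.03 pos [ 0.5557 -0.0261  0.2018] toolx yaw 0.2306 zaxis [ 0. -0. -1.] | shift [-535.  -152.4  201.7] turn None q6 1.16 F [-0.5 -0.7 -0.4] open 0.0854
```

```bash
python3 - <<'E'
from station import ctrl
print(ctrl.finish_job())
E
```

```text
the job is handed in; nothing more can be done
None
```

The amber strip is home in the nest with the clamp screwed down on it, and I handed the job in at about 23 s with the gripper clear of everything.

- **Strip:** I slid it in until the tool stalled at its expected home position while the push force rose to about 13 N. After letting go, the strip stayed in place. The last wrist measurement put its rear end within about 1.5 px (about 2 mm) of the expected home position.
- **Clamp:** I turned the knob clockwise about 2.26 rad, following it down. Contact with the strip showed as a clear bend in the joint 6 effort.
- **Foot force, two estimates disagree:** By torque it comes to about 15 N. By travel it comes to about 18 N, from roughly 1.6 mm at 11 N per mm. I stopped between them because the target was 16 N, and I have no direct reading of the foot force.
- **Checks by numbers only:** I had viewed all 12 pictures before gripping the knob, so the knob and clamp stage was checked by the networks and force readings, not by eye. I did not check the bystanders one by one at the end. The moves met no unexpected forces, and the red look-alike was never touched.

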